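# Snap the gem tester into its charging stand

## Robot

A 6-joint arm with a two-finger parallel gripper is mounted at the origin on the work surface. World frame = base frame: x ahead of the robot, y to its left, z up, the work surface at z = 0. Lengths are in m, angles in rad, forces in N, time in s.
With the tool pointing down it reaches from about 0.35 to 0.85 m from the base axis. Payload 8.1 kg.
Tool frame: the origin (TCP) lies midway between the tips of the shut fingers; the grasp point (between the pads) lies 19 mm behind it; z points along the fingers, y is the line along which they close (so a half turn about z gives the same grasp; the last joint's range is limited). The gripper opens to 93 mm and grips with 3 to 60 N. Pads are 15 mm wide; open, the fingers measure 128 mm over their backs; the gripper's body (75 mm by 188 mm) begins 65 mm behind the grasp point.
Start: joints at [-1.405, 0.13, 1.488, -0, 1.523, -0.085], TCP at [0.149, -0.581, 0.219] pointing down, gripper open.
Joint ranges: [-2.96, 2.96], [-0.89, 2.26], [0.02, 2.5], [-1.34, 4.48], [0, 2.73], [-2.66, 2.66]. Speed limits (rad/s): [2.39, 2.39, 2.79, 3.14, 3.14, 3.14].

## Interface

Orientations are given as a rotation vector (axis times angle).
In Python, from plant import robot, cams gives the robot as it stands. The module is installed in compiled form; this text tells all that it offers.
- The arm moves only by the tool play_rows, never from a script. Its arguments are lists of equal length, an entry for each row: "slide": the shift along the tool's x, y, z scaled (see below), a list of three; "twist": the turn, a rotation vector about the tool's x, y, z scaled (see below), a list of three. A call has exactly 8 rows; each row shifts and turns the commanded pose from where the row before left it, along the tool's axes as they then stand; what a row does not reach is not made up. The controller multiplies each number of a shift by 25 cm and each number of a turn by 60 degrees. A row lasts 1/10 s, in which the tool goes at most 50 mm and 8.59 degrees, less where a joint would pass 70% of its speed; a pose out of reach is approached as far as the arm can. A call with a number of a shift or a turn outside -1 to 1 is refused whole. A call with a gripper value outside its range is refused whole. "fingers" is the closure, from -1 (fully open) to 1 (shut), set as the call begins (left out, the last holds). The fingers move at their own pace and stop on an object; "force" is the grip in N (left out, the last holds). Time passes only in rows, so rows that do not move let the fingers close, or fill a call up. It gives the time, the measured TCP pose, the force, the opening and the grip force at its end, in the units of the state.
- robot.read_state(): the state, without advancing time (a new reading comes with each control period).
- cams.read_camera(name): name is "scene" or "top" or "wrist"; returns (picture, depth): 384x512x3 uint8, red, green, blue; 384x512 float32, m along the optical axis (not along the pixel's ray), 0 where there is no reading.
- cams.get_calibration(name): a dict with "fx", "fy", "cx", "cy" (pixels), "world_from_camera" (4x4, takes a point from camera to world coordinates). Camera axes: x right, y down, z forward; pixel columns grow to the right and rows downward; lengths in m; the calibration is good to about 2 mm. A picture is of the moment at which its call begins: read the wrist's pose just before it. get_calibration takes no time and is no camera call; for the wrist camera it gives the pose at the moment of the call.
- robot.close_job(): hands the job in; it is judged then, once.
The state is a dict: "t": time; "q": joint angles; "dq": joint speeds; "joint_torque": joint torques, N m; "tool_pos": TCP position; "orientation": TCP orientation; "force": force on the tool from outside, world axes, zero at the start; "wrist_torque": the same for the moment, N m; "opening": finger opening in m; "gripper_force": force on a finger pad.
Only numpy, scipy, OpenCV 4.12 (cv2) and the standard library are available. Lean on these libraries where they do the work, as an engineer would, in place of code of your own. Each camera call takes 0.05 s, during which the arm holds its last target. There are 200 camera calls.

## Task

Take the pen-shaped gem tester from its wooden rest, hold it over the charging stand with its black flat end just in front of the charging socket, and press it straight down between the spring fingers of both clips until it snaps fully home. Then slide it along in the clips until the flat end is fully home in the socket, and let go. Feel your way: the clips and socket must never be loaded with more than about 15 N; leave the scale, locket, hat pin holder and ring box as they are.

Things in the scene. Friction and masses are not known exactly. Their poses are not given: they have to be found in the camera images.
- tester: pen-shaped gem tester: round aluminium barrel 16 mm in diameter, 170 mm long over all, 50 to 100 g. Origin on its axis at mid length; y axis along the barrel towards the tapered steel probe tip (last 25 mm). Black flat butt cap, 15 mm in diameter and 21 mm long, at the -y end. It lies in the rest's two V notches, axis about 41 mm above the counter, free to be gripped between them.
- tester_butt (a point): centre of the tester's flat butt face, on its axis 85 mm from the origin; axes as the tester's
- tester_tip (a point): end of the tester's probe tip, on its axis 85 mm from the origin; axes as the tester's
- rest: light wooden pen rest, 70 mm (x) by 125 mm (y), base 10 mm thick with two V blocks up to about 42 mm high at y = -50 and +50 mm (each 12 mm long in y). Origin at the centre of its underside, z up.
- stand: charging stand, fixed to the counter: dark wooden foot 80 mm (x) by 170 mm (y, -97 to +73 mm), 12 mm thick, on two posts a head with two spring clips in line and a charging socket. Origin on the counter midway between the clips, z up; y is the clip axis and points away from the socket. When home, the tester's origin is at x = 0, y = 0, its tip towards +y.
- stand_mid (a point): point 70 mm above the stand's origin, axes as the stand's: middle of the head's height range. The head (clips and socket as one) is clamped 0 to 18 mm above or below this, differing each time and NOT measured; it stays put when pressed. So the seated tester's axis is 52 to 88 mm above the counter. Between the clips (y -35 to +35 mm) fingers have free room down to 30 mm below the seated axis.
- clip_a (a point): point on the foot (z = 0 of the stand) under the clip near the socket, at stand y = -42 mm; axes as the stand's. Each clip is 14 mm long in y: two steel spring fingers, rounded lips 10 mm apart and 6 mm above the seated axis, flares above them 28 mm across at their tops, 14 mm above the seated axis; between them a sprung rubber saddle (4 N/mm for both together, 2 mm travel).
- clip_b (a point): the same under the other clip, y = +42 mm. Pressed down, the barrel touches the lips 13 to 14 mm above its seat; spreading both clips takes some 5 to 10 N in all over the next 6 mm or so; then it snaps past, the force falls to nothing, and it rises again on the saddle: 5 to 8 N there means home. Each saddle bears at most 12 N.
- socket (a point): point at counter level under the socket mouth, stand y = -73 mm; axes as the stand's. Socket: black hooded block, 20 mm square bore on the seated axis, open only towards +y, bottom 12 mm in at y = -85 mm, hood up to 20 mm above the axis. So press the tester in with its butt some 3 to 10 mm in front of the mouth, then slide it towards -y against clip friction (2 to 10 N) to the bottom, where the force rises by 5 N or more; it bears 20 N.
- scale: bystander: chrome pocket scale, 130 x 74 x 21 mm, origin at the centre of its underside
- locket: bystander: round gold locket, 32 mm across, 10 mm thick, origin at the centre of its underside
- pinholder: bystander: brass hat pin holder with three pearl-headed pins, 60 mm across and about 130 mm tall, origin at the centre of its underside
- ringbox: bystander: wooden ring box fixed to the counter, 140 x 170 mm, 45 mm high, with its lid standing open to about 190 mm high at its own +x side; origin at the centre of its underside
Not all that is in view belongs to the job. Of the things that look like the tester, the middle-sized one is meant.

How it is judged:
By the outcome, as a careful person would: the job done as asked, in the order asked, and still so for the second after the job is handed in, with the robot touching nothing.
It also fails if it takes over 72 s, if anything falls off the work surface, if the arm or the gripper's body presses on something with over 40 N, if the wrist force passes 120 N, or if a joint passes its speed limit or range.

## Working session

There is one attempt and no reset: what is moved stays moved. The work goes in short steps, Python scripts to look and compute and a tool call to move; the robot and the scene stay as the last step left them, time stands still between calls to the robot, and variables do not carry over. Pictures are saved under pics/ and viewed, at most 10 in all, crops included, and the job is handed in when it is done.

Besides the shell and the picture viewer there is one more tool, called after "Request:" as name(argument=value, ...) on one line, values as JSON. play_rows: Moves the arm, as the interface text tells. Shifts and turns lie within -1 to 1; 1 stands for 25 cm of shift or 60 degrees of turn. Its arguments: {"type":"object","properties":{"slide":{"type":"array"},"twist":{"type":"array"},"fingers":{"type":"number"},"force":{"type":"number"}},"required":["slide","twist"]}

```bash
mkdir -p pics; cat > h.py <<'E'
import numpy as np,cv2
from plant import robot,cams
def snap(n,f):
    im,d=cams.read_camera(n); K=cams.get_calibration(n)
    np.savez('pics/'+f+'.npz',im=im,d=d,T=K['world_from_camera'],k=[K['fx'],K['fy'],K['cx'],K['cy']])
    cv2.imwrite('pics/'+f+'.png',im[:,:,::-1]); return im,d
def load(f): return np.load('pics/'+f+'.npz')
def pts(z):
    d=z['d'];fx,fy,cx,cy=z['k'];v,u=np.mgrid[:d.shape[0],:d.shape[1]]
    P=np.stack([(u-cx)/fx*d,(v-cy)/fy*d,d],-1);T=z['T'];return P@T[:3,:3].T+T[:3,3]
def ray(z,u,v,h):
    fx,fy,cx,cy=z['k'];T=z['T'];r=T[:3,:3]@np.array([(u-cx)/fx,(v-cy)/fy,1]);o=T[:3,3];return o+r*(h-o[2])/r[2]
E
python3 - <<'E'
from h import *
for n in['top','scene']:
    im,d=snap(n,n+'0');z=load(n+'0');print(n,z['T'].round(3).tolist(),z['k'])
a=cv2.imread('pics/top0.png');b=cv2.imread('pics/scene0.png')
cv2.imwrite('pics/t0b.png',cv2.resize(a,(800,600)));cv2.imwrite('pics/s0b.png',cv2.resize(b,(800,600)))
print(robot.read_state())
E
```

```text
top [[0.008, -0.993, 0.121, 0.451], [-1.0, -0.007, 0.007, -0.032], [-0.006, -0.121, -0.993, 0.96], [0.0, 0.0, 0.0, 1.0]] [360.8146851  360.8146851  257.80334444 186.49053312]
scene [[0.266, 0.822, -0.504, 1.143], [0.964, -0.234, 0.126, -0.18], [-0.015, -0.519, -0.855, 1.093], [0.0, 0.0, 0.0, 1.0]] [493.56308735 493.56308735 252.01625197 192.39534216]
{'t': 0.1, 'q': array([-1.40540465e+00,  1.31102666e-01,  1.48920497e+00, -3.66486456e-05,
        1.52298516e+00, -8.53807229e-02]), 'dq': array([ 1.45616339e-03,  7.67040260e-04, -2.00219620e-03,  9.46563058e-05,
       -2.56024074e-03, -3.45871125e-04]), 'joint_torque': array([ 1.03376598e-03, -5.61344111e+01, -4.93095303e+01,  7.68919266e-02,
        2.90799042e-02, -5.83699762e-05]), 'tool_pos': array([ 0.14882357, -0.58070518,  0.21766318]), 'orientation': array([-3.11524506e+00, -3.92671534e-01,  1.64173690e-04]), 'force': array([ 1.14485407,  0.40787457, -0.10475483]), 'wrist_torque': array([-0.03866203, -0.01553135,  0.02167755]), 'gripper_force': 0.0, 'opening': 0.09283828702290256}
```

View pics/t0b.png

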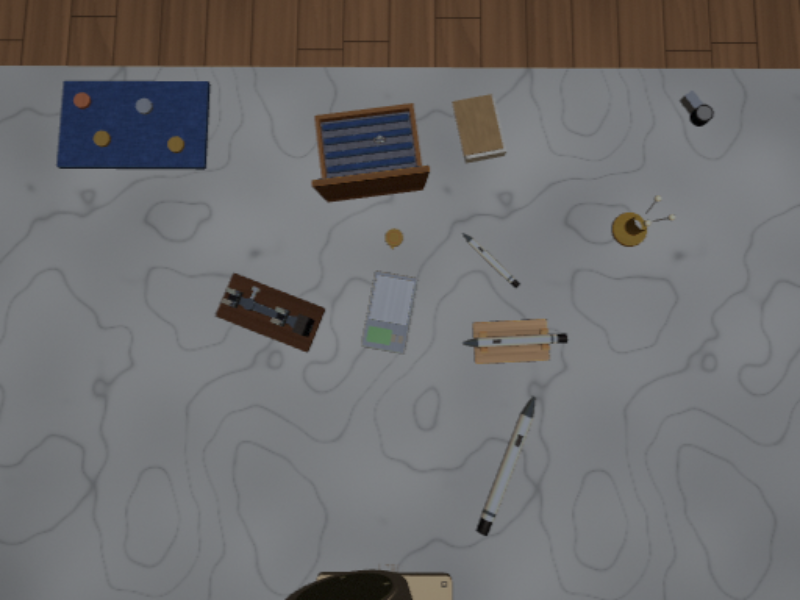

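View pics/s0b.png

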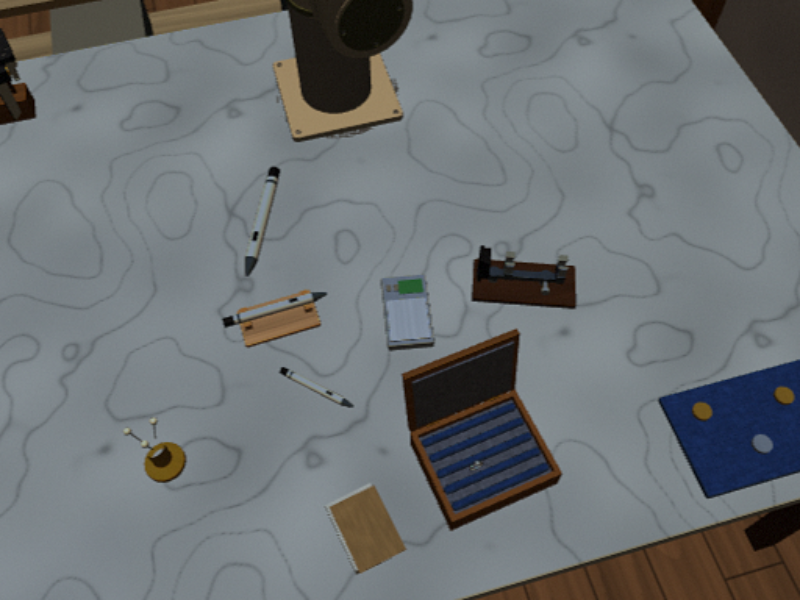

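Top view (800 px scale): the candidates for the tester are the small pen (490,260), the pen on the rest (515,341) and the big pen (507,465). By size and by the rest, I choose (515,341). Its butt is at (563,338) and its tip at (467,342). The stand runs from its socket at (313,325) to clip_b at (230,297).

```bash
python3 - <<'E'
from h import *
z=load('top0');im=z['im'];P=pts(z);s=.64
cv2.imwrite('pics/c1.png',cv2.resize(im[165:245,130:370,::-1],(800,267),interpolation=cv2.INTER_CUBIC))
for n,(u,v,h) in dict(butt=(567,338,.041),tip=(463,343,.041),big1=(483,533,.01),big2=(532,398,.01),sm1=(464,235,.006),sm2=(518,285,.006)).items(): print(n,ray(z,u*s,v*s,h).round(4))
# foot corners of stand by colour
for n,(u,v) in dict(f1=(235,274),f2=(325,307),f3=(308,351),f4=(216,317)).items(): print(n,ray(z,u*s,v*s,.012).round(4))
H=P[...,2]
for n,(u0,u1,v0,v1) in dict(stand=(210,330,270,355),rest=(455,575,310,370),box=(305,435,100,205)).items():
    q=P[int(v0*s):int(v1*s),int(u0*s):int(u1*s)].reshape(-1,3);print(n,np.percentile(q[:,2],[50,90,97,99.5]).round(3))
    if n=='stand':
        m=q[q[:,2]>.05];print(m[np.argsort(m[:,1])][::8].round(3))
E
```

```text
butt [ 0.4882 -0.2931  0.041 ]
tip [ 0.4788 -0.1244  0.041 ]
big1 [ 0.1749 -0.1582  0.01  ]
big2 [ 0.3899 -0.2413  0.01  ]
sm1 [ 0.6655 -0.1306  0.006 ]
sm2 [ 0.5791 -0.2221  0.006 ]
f1 [0.5938 0.2601 0.012 ]
f2 [0.5385 0.1053 0.012 ]
f3 [0.4644 0.132  0.012 ]
f4 [0.5203 0.289  0.012 ]
stand [0.004 0.036 0.078 0.087]
[[ 0.451 -0.032  0.96 ]
 [ 0.451 -0.032  0.96 ]
 [ 0.513  0.122  0.082]
 [ 0.509  0.124  0.069]
 [ 0.508  0.126  0.086]
 [ 0.516  0.126  0.083]
 [ 0.504  0.128  0.084]
 [ 0.516  0.129  0.079]
 [ 0.494  0.13   0.085]
 [ 0.518  0.131  0.083]
 [ 0.496  0.133  0.084]
 [ 0.509  0.134  0.078]
 [ 0.509  0.136  0.081]
 [ 0.491  0.138  0.081]
 [ 0.518  0.139  0.082]
 [ 0.501  0.141  0.08 ]
 [ 0.504  0.144  0.079]
 [ 0.528  0.163  0.051]
 [ 0.526  0.166  0.072]
 [ 0.515  0.167  0.062]
 [ 0.517  0.169  0.056]
 [ 0.526  0.17   0.073]
 [ 0.531  0.172  0.079]
 [ 0.508  0.174  0.078]
 [ 0.533  0.175  0.077]
 [ 0.514  0.177  0.075]
 [ 0.514  0.182  0.075]
 [ 0.556  0.242  0.07 ]
 [ 0.553  0.244  0.053]
 [ 0.555  0.245  0.075]
 [ 0.54   0.247  0.05 ]
 [ 0.552  0.248  0.057]
 [ 0.56   0.249  0.079]
 [ 0.537  0.25   0.08 ]
 [ 0.54   0.252  0.051]
 [ 0.537  0.254  0.052]
 [ 0.545  0.258  0.073]]
rest [0.003 0.044 0.047 0.05 ]
box [0.035 0.154 0.185 0.96 ]
```

View pics/c1.png

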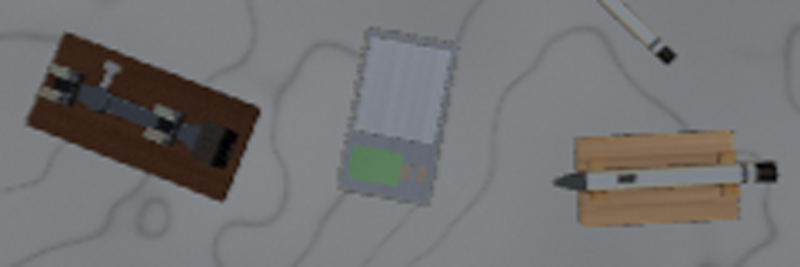

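The crop confirms it: the pen on the rest measures 169 mm (the small one about 125, the big one about 230). Its butt is on the right and its tip on the left. The scale is at (400,115), and the stand's thumb screw is at (112,72).

Request:
play_rows(slide=[[0.15, -0.1, 0], [0.15, -0.1, 0], [0.15, -0.1, 0], [0.15, -0.1, 0], [0.15, -0.1, 0], [0.15, -0.1, 0], [0.15, -0.1, 0], [0.15, -0.1, 0]], twist=[[0, 0, 0], [0, 0, 0], [0, 0, 0], [0, 0, 0], [0, 0, 0], [0, 0, 0], [0, 0, 0], [0, 0, 0]], fingers=-1)

```text
t: 0.9
tool_pos: [0.3906, -0.3113, 0.2183]
orientation: [-3.117, -0.393, 0.0]
force: [-0.2, -0.8, 0.1]
opening: 0.0934
gripper_force: 0.0
```

Request:
play_rows(slide=[[0.15, -0.1, 0], [0.15, -0.1, 0], [0.15, -0.1, 0], [0, 0, 0], [0, 0, 0], [0, 0, 0], [0, 0, 0], [0, 0, 0]], twist=[[0, 0, 0], [0, 0, 0], [0, 0, 0], [0, 0, -0.14], [0, 0, -0.14], [0, 0, -0.14], [0, 0, -0.14], [0, 0, -0.14]])

```text
t: 1.7
tool_pos: [0.48, -0.2122, 0.2181]
orientation: [-2.764, -1.492, 0.001]
force: [0.8, 0.2, -0.4]
opening: 0.093
gripper_force: 0.0
```

Request:
play_rows(slide=[[0, 0, 0], [0, 0, 0], [0, 0, 0], [0, 0, 0], [0, 0, 0], [0, 0, 0], [0, 0, 0], [0, 0, 0]], twist=[[0, 0, -0.14], [0, 0, -0.14], [0, 0, -0.14], [0, 0, -0.14], [0, 0, -0.05], [0, 0, 0], [0, 0, 0], [0, 0, 0]])

```text
t: 2.5
tool_pos: [0.4802, -0.2124, 0.2185]
orientation: [-2.165, -2.276, 0.0]
force: [0.5, -0.5, 0.2]
opening: 0.0932
gripper_force: 0.0
```

```bash
cat >> h.py <<'E'
from scipy.spatial.transform import Rotation as R
def pose():
    s=robot.read_state();M=R.from_rotvec(s['orientation']).as_matrix();return s,np.array(s['tool_pos']),M
def goto(target,ydir):
    "prints tool-frame shift (units of .25 m) in the present frame, and the world yaw by which tool y must turn to lie on +-ydir"
    s,p,M=pose();d=M.T@(np.array(target)-p)
    a=np.degrees(np.arctan2(ydir[1],ydir[0])-np.arctan2(M[1,1],M[0,1]));a=(a+90)%180-90
    print('t',s['t'],'pos',p.round(4),'x',M[:,0].round(3),'y',M[:,1].round(3),'z',M[:,2].round(3),'F',np.array(s['force']).round(2),'open',round(s['opening'],4),'grip',s['gripper_force'])
    print('shift units',(d/.25).round(4),'twist-z units (tool z down)',round(-a/60,4),'q',s['q'].round(2))
E
python3 - <<'E'
from h import *
goto([.4835,-.209,.2],[1,.056])
im,d=snap('wrist','w0');z=load('w0');print(z['T'].round(3).tolist(),z['k'])
E
```

```text
t 2.5 pos [ 0.4802 -0.2124  0.2185] x [-0.05   0.999  0.   ] y [ 0.999  0.05  -0.   ] z [-0.  0. -1.] F [ 0.48 -0.5   0.23] open 0.0932 grip 0.0
shift units [0.0129 0.014  0.0738] twist-z units (tool z down) -0.0053 q [-0.51 -0.07  1.7   0.    1.52 -0.56]
[[0.999, 0.05, 0.013, 0.477], [0.051, -0.965, -0.257, -0.141], [0.0, 0.257, -0.966, 0.385], [0.0, 0.0, 0.0, 1.0]] [285.15930398 285.15930398 256.58040195 192.97226261]
```

View pics/w0.png

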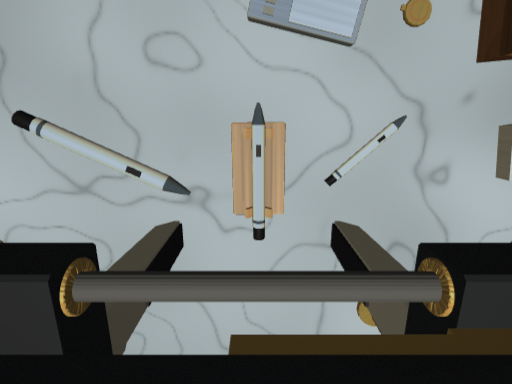

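The wrist view shows the tester on its rest, with its tip at (258,103) and butt at (259,239). The big pen is on the left and the small one on the right.

```bash
python3 - <<'E'
from h import *
z=load('w0');im=z['im'];hsv=cv2.cvtColor(im,cv2.COLOR_RGB2HSV)
c=[]
for v in range(130,206,2):
    m=np.where(hsv[v,240:280,1]<60)[0]+240
    if 5<len(m)<20:c.append((m.mean(),v))
c=np.array(c);k=np.polyfit(c[:,1],c[:,0],1);print(len(c),k,(c[:,0]-np.polyval(k,c[:,1])).std())
g=im.astype(int).sum(2);print(g[98:112,258],g[230:246,259])
A=ray(z,np.polyval(k,130),130,.043);B=ray(z,np.polyval(k,205),205,.043);d=(A-B)/np.linalg.norm(A-B);print(A,B,d)
for v in(103,239.5):
  for h in (.041,.034):print(v,h,ray(z,np.polyval(k,v),v,h))
E
```

```text
38 [4.51362293e-03 2.57312014e+02] 0.13699331751650023
[523 523 522 522 400 221 224 222 221 223 221 221 221 218] [107 104 107 100  98 101  96  95  95  97 400 528 530 530 531 530]
[ 0.47976358 -0.15524659  0.043     ] [ 0.48502846 -0.24718282  0.043     ] [-0.057173    0.99836429  0.        ]
103 0.041 [ 0.47803789 -0.124962    0.041     ]
103 0.034 [ 0.4780496  -0.12464058  0.034     ]
239.5 0.041 [ 0.48776868 -0.29488265  0.041     ]
239.5 0.034 [ 0.48797822 -0.29801573  0.034     ]
```

Request:
play_rows(slide=[[0.009, 0.011, 0.1], [0, 0, 0.15], [0, 0, 0.15], [0, 0, 0.15], [0, 0, 0.1], [0, 0, 0.08], [0, 0, 0.056], [0, 0, 0]], twist=[[0, 0, -0.007], [0, 0, 0], [0, 0, 0], [0, 0, 0], [0, 0, 0], [0, 0, 0], [0, 0, 0], [0, 0, 0]])

```text
t: 3.35
tool_pos: [0.4814, -0.2093, 0.0201]
orientation: [-2.153, -2.283, 0.001]
force: [-1.3, 1.1, -0.6]
opening: 0.0928
gripper_force: 0.0
```

Request:
play_rows(slide=[[0, 0, 0], [0, 0, 0], [0, 0, 0], [0, 0, 0], [0, 0, 0], [0, 0, 0], [0, 0, 0], [0, 0, 0]], twist=[[0, 0, 0], [0, 0, 0], [0, 0, 0], [0, 0, 0], [0, 0, 0], [0, 0, 0], [0, 0, 0], [0, 0, 0]], fingers=1, force=40)

```text
t: 4.15
tool_pos: [0.4829, -0.21, 0.0221]
orientation: [-2.155, -2.286, 0.0]
force: [-1.3, 0.0, -0.2]
opening: 0.0338
gripper_force: 0.0
```

Request:
play_rows(slide=[[0, 0, 0], [0, 0, 0], [0, 0, 0], [0, 0, 0], [0, 0, 0], [0, 0, 0], [0, 0, 0], [0, 0, 0]], twist=[[0, 0, 0], [0, 0, 0], [0, 0, 0], [0, 0, 0], [0, 0, 0], [0, 0, 0], [0, 0, 0], [0, 0, 0]])

```text
t: 4.95
tool_pos: [0.4823, -0.2101, 0.0221]
orientation: [-2.154, -2.285, 0.001]
force: [-5.1, -0.3, 5.4]
opening: 0.015
gripper_force: 40.0
```

Request:
play_rows(slide=[[0, 0, -0.02], [0, 0, -0.05], [0, 0, -0.1], [0, 0, -0.12], [0, 0, -0.12], [0, 0, -0.12], [0, 0, -0.07], [0, 0, 0]], twist=[[0, 0, 0], [0, 0, 0], [0, 0, 0], [0, 0, 0], [0, 0, 0], [0, 0, 0], [0, 0, 0], [0, 0, 0]])

```text
t: 5.75
tool_pos: [0.4853, -0.2111, 0.1768]
orientation: [2.15, 2.281, 0.003]
force: [-0.1, 1.1, 0.1]
opening: 0.0151
gripper_force: 40.0
```

```bash
python3 - <<'E'
from h import *
goto([.5,.2,.17],[.943,-.333])
im,d=snap('wrist','w1')
cv2.imwrite('pics/w1c.png',cv2.resize(im[60:340,100:420,::-1],(640,560)))
# stand foot mask from scene/top: dark brown
z=load('top0');t=z['im'];hsv=cv2.cvtColor(t,cv2.COLOR_RGB2HSV)
sub=hsv[165:232,130:215];m=((sub[...,1]>70)&((sub[...,0]<20)|(sub[...,0]>170))).astype(np.uint8)
m=cv2.morphologyEx(m,cv2.MORPH_CLOSE,np.ones((15,15)))
c=max(cv2.findContours(m,0,1)[0],key=cv2.contourArea);r=cv2.minAreaRect(c);b=cv2.boxPoints(r)+[130,165];print(r)
for p in b:print(p,ray(z,*p,.012).round(4))
E
```

```text
t 5.75 pos [ 0.4853 -0.2111  0.1768] x [-0.059  0.998 -0.004] y [0.998 0.059 0.007] z [ 0.007 -0.003 -1.   ] F [-0.11  1.05  0.11] open 0.0151 grip 39.99904811382294
shift units [1.6382 0.1562 0.0218] twist-z units (tool z down) 0.3808 q [-0.51 -0.05  1.75  0.    1.43 -0.57]
((45.25517272949219, 34.34363555908203), (68.22440338134766, 38.51896667480469), 27.80145835876465)
[136.0977726  200.46973801] [0.5266 0.2949 0.012 ]
[154.06337166 166.397048  ] [0.6181 0.2513 0.012 ]
[214.41257477 198.21753311] [0.5341 0.0883 0.012 ]
[196.44697571 232.29022217] [0.4446 0.1332 0.012 ]
```

View pics/w1c.png

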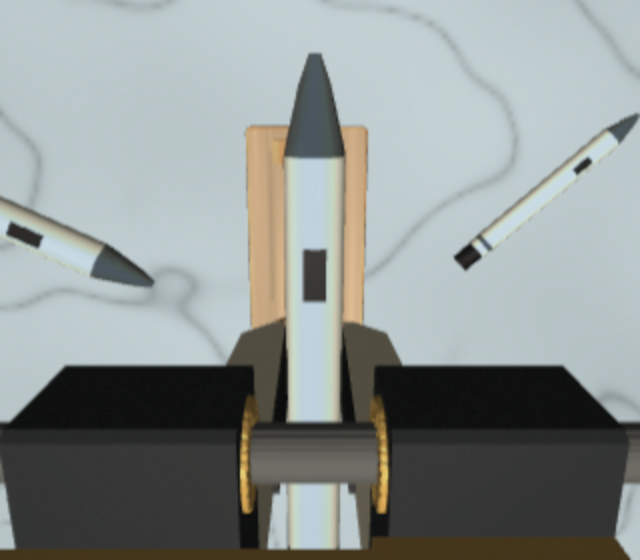

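The tester is held cleanly and lies straight in the pads, with its tip at (315,55) in the crop. Next I carry it towards the stand and stop short, to the side, so that the wrist camera sees the stand.

Request:
play_rows(slide=[[0.1, -0.016, -0.012], [0.18, -0.016, -0.012], [0.19, -0.016, -0.012], [0.19, -0.016, -0.012], [0.19, -0.016, -0.012], [0.19, -0.016, -0.012], [0.19, -0.016, -0.012], [0.17, -0.014, -0.012]], twist=[[0, 0, 0], [0, 0, 0], [0, 0, 0], [0, 0, 0], [0, 0, 0], [0, 0, 0], [0, 0, 0], [0, 0, 0]])

```text
t: 6.6
tool_pos: [0.4292, 0.1395, 0.1948]
orientation: [-2.153, -2.286, 0.002]
force: [1.1, -0.6, -0.6]
opening: 0.0149
gripper_force: 40.0
```

Request:
play_rows(slide=[[0, 0, 0], [0, 0, 0], [0, 0, 0], [0, 0, 0], [0, 0, 0], [0, 0, 0], [0, 0, 0], [0, 0, 0]], twist=[[0, 0, 0.127], [0, 0, 0.127], [0, 0, 0.127], [0, 0, 0], [0, 0, 0], [0, 0, 0], [0, 0, 0], [0, 0, 0]])

```text
t: 7.4
tool_pos: [0.4308, 0.1374, 0.1961]
orientation: [-2.564, -1.815, 0.0]
force: [-0.4, -0.1, -1.0]
opening: 0.0147
gripper_force: 40.0
```

```bash
python3 - <<'E'
from h import *
goto([.533,.208,.15],[.942,-.335])
im,d=snap('wrist','w2')
E
```

```text
t 7.4 pos [0.4308 0.1374 0.1961] x [0.333 0.943 0.   ] y [ 0.943 -0.333 -0.   ] z [-0.  0. -1.] F [-0.36 -0.09 -1.  ] open 0.0147 grip 39.99886751174927
shift units [0.4024 0.2917 0.1842] twist-z units (tool z down) 0.0025 q [ 0.2  -0.27  1.91  0.    1.5   0.53]
```

View pics/w2.png

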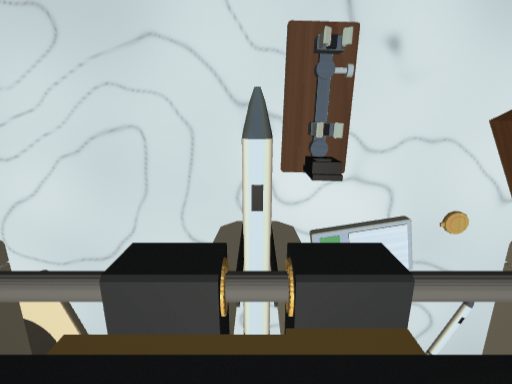

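The wrist view shows the stand's foot with corners near (290,21), (359,22), (350,173) and (282,171). clip_b is at (337,37), clip_a at (328,130) and the socket at (323,167). The tester's tip is at (257,88).

```bash
python3 - <<'E'
from h import *
z=load('w2');im=z['im'];P=pts(z);hsv=cv2.cvtColor(im,cv2.COLOR_RGB2HSV)
br=(hsv[...,1]>90)&((hsv[...,0]<20)|(hsv[...,0]>165));
L=[];Rr=[]
for v in range(30,165,3):
    m=np.where(br[v,270:375])[0]+270
    if len(m)>10:L.append(ray(z,m[0]-.5,v,.012));Rr.append(ray(z,m[-1]+.5,v,.012))
L=np.array(L);Rr=np.array(Rr)
def fit(A):
    vx,vy,x,y=cv2.fitLine(A[:,:2].astype(np.float32),cv2.DIST_HUBER,0,.001,.001).ravel();s=np.sign(vy);return np.array([vx,vy])*s,np.array([x,y])
u1,a=fit(L);u2,b=fit(Rr);print(u1,u2,np.degrees(np.arctan2(u1[1],u1[0])),np.degrees(np.arctan2(u2[1],u2[0])))
u=(u1+u2)/2;u/=np.linalg.norm(u);n=np.array([u[1],-u[0]]);print('width',(b-a)@n,'mid offs',((a+b)/2)@n)
# ends
T=[];B=[]
for c in range(295,345,4):
    m=np.where(br[10:185,c])[0]+10
    T.append(ray(z,c,m[0]-.5,.012)[:2]@u)
for c in list(range(286,302,2))+[346,348]:
    m=np.where(br[10:185,c])[0]+10;B.append(ray(z,c,m[-1]+.5,.012)[:2]@u)
t,bt=np.median(T),np.median(B);print('len',t-bt,np.std(T),np.std(B))
o=u*((t-.073+bt+.097)/2)+n*(((a+b)/2)@n);print('origin',o,'u',u)
# depth pts in stand frame
q=P[10:190,270:375].reshape(-1,3);q=q[q[:,2]>.045]
X=(q[:,:2]-o)@n;Y=(q[:,:2]-o)@u
for lo,hi in((-100,-70),(-50,-34),(-34,34),(34,50)):
    k=(Y>lo/1e3)&(Y<hi/1e3);print(lo,k.sum(),'z pct',np.percentile(q[k,2],[5,50,75,90,97]).round(4),'x',X[k].min().round(4),X[k].max().round(4),'y',Y[k].min().round(4),Y[k].max().round(4))
k=(q[:,2]>np.where(abs(abs(Y)-.042)<.012,.068,9));
for sgn in(-1,1):
    kk=k&(np.sign(Y)==sgn);print('clip',sgn,'L',X[kk&(X<0)].mean(),'R',X[kk&(X>0)].mean(),'x rng',X[kk].min(),X[kk].max(),'Y',Y[kk].min(),Y[kk].max(),'zmax',np.sort(q[kk,2])[-8:].round(4))
# tester in hand
s,p,M=pose();h=p[2]+.019
c=[]
for v in range(145,215,3):
    m=np.where(im[v,225:290].min(1)>140)[0]+225
    g=hsv[v,225:295,1];
    e=cv2.Sobel(im[v:v+1,225:295,2].astype(np.float32),-1,1,0)[0];c.append((v,m[0],m[-1]))
print(c[::6]);tip=ray(z,257,87,h);print('tip',tip,'rel tool',M.T@(tip-p))
E
```

```text
[0.35553196 0.93466413] [0.35650024 0.93429524] 69.17394 69.11458
width 0.078513615 mid offs 0.42371732
len 0.16693912657935994 0.0002548028862425286 0.01621873160837485
origin [0.53332974 0.2097336 ] u [0.35601613 0.93447983]
-100 802 z pct [0.0516 0.0799 0.0821 0.085  0.0857] x -0.015 0.0154 y -0.0911 -0.0726
-50 545 z pct [0.0508 0.0731 0.0774 0.2137 0.2165] x -0.0644 0.0137 y -0.0498 -0.0342
-34 80 z pct [0.3629 0.3629 0.3629 0.3629 0.3629] x -0.0713 -0.0713 y -0.0322 -0.0322
34 704 z pct [0.0495 0.0653 0.0753 0.0778 0.0787] x -0.014 0.0142 y 0.0341 0.0496
clip -1 L -0.043195237892430634 R 0.009030508336233749 x rng -0.0713138110597176 0.013666665429638236 Y -0.05387527873105009 -0.03215637520211159 zmax [0.3629 0.3629 0.3629 0.3629 0.3629 0.3629 0.3629 0.3629]
clip 1 L -0.009296611979807103 R 0.00895895324062167 x rng -0.012668542723918683 0.013115031750909922 Y 0.03410769827690704 0.04958015189694632 zmax [0.0792 0.0792 0.0793 0.0794 0.0794 0.0795 0.0795 0.0796]
[(145, np.int64(225), np.int64(281)), (163, np.int64(225), np.int64(280)), (181, np.int64(225), np.int64(289)), (199, np.int64(225), np.int64(289))]
tip [0.46020508 0.21840357 0.21512632] rel tool [ 0.08619773  0.0007769  -0.01899648]
```

Request:
play_rows(slide=[[0, 0, 0], [0.121, 0.069, 0], [0.121, 0.069, 0], [0.121, 0.069, 0], [0.121, 0.07, 0], [0, 0, 0.12], [0, 0, 0.12], [0, 0, 0.12]], twist=[[0, 0, 0.023], [0, 0, 0], [0, 0, 0], [0, 0, 0], [0, 0, 0], [0, 0, 0], [0, 0, 0], [0, 0, 0]])

```text
t: 8.25
tool_pos: [0.5388, 0.2262, 0.105]
orientation: [2.587, 1.782, 0.0]
force: [-0.5, 0.4, 0.1]
opening: 0.0148
gripper_force: 40.0
```

Request:
play_rows(slide=[[0, 0, 0], [0, 0, 0], [0, 0, 0], [0, 0, 0], [0, 0, 0], [0, 0, 0], [0, 0, 0], [0, 0, 0]], twist=[[0, 0, 0], [0, 0, 0], [0, 0, 0], [0, 0, 0], [0, 0, 0], [0, 0, 0], [0, 0, 0], [0, 0, 0]])

```text
t: 9.05
tool_pos: [0.5386, 0.2259, 0.1063]
orientation: [-2.587, -1.783, -0.0]
force: [-0.0, 0.1, -1.8]
opening: 0.0148
gripper_force: 40.0
```

```bash
python3 - <<'E'
from h import *
goto([.5386,.2259,.081],[.9345,-.356])
im,d=snap('wrist','w3');im2,_=snap('scene','s3')
a=cv2.resize(im[60:300,130:390,::-1],(400,369));b=cv2.resize(im2[130:222,270:370,::-1],(400,368))
cv2.imwrite('pics/j3.png',np.hstack([a[:368],b]))
E
```

```text
t 9.05 pos [0.5386 0.2259 0.1063] x [0.356 0.934 0.   ] y [ 0.934 -0.356  0.   ] z [ 0.  0. -1.] F [-0.01  0.08 -1.76] open 0.0148 grip 39.99872267246246
shift units [1.00e-04 2.00e-04 1.01e-01] twist-z units (tool z down) 0.0 q [0.31 0.17 1.66 0.   1.32 0.67]
```

View pics/j3.png

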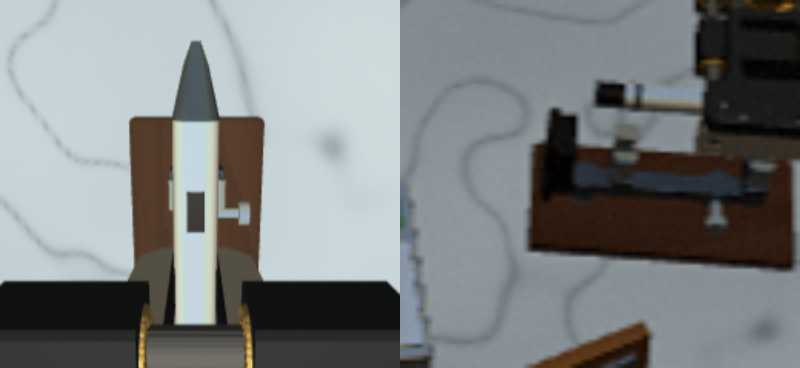

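Left: the tester lies centred between clip_b's flares (170 and 222, barrel centre at 196). Right: the butt is at (597,95), above and in front of the socket at (563,130). Now I check the gap to the mouth from the scene view.

```bash
python3 - <<'E'
from h import *
z=load('s3');o=np.array([.5333,.2097]);u=np.array([.356,.9345]);n=np.array([u[1],-u[0]]);im=z['im'].astype(int).sum(2)
print(im[150:158,312:332])
for uu in(318.7,319.2,320): p=ray(z,uu,153.8,.1063+.019)[:2]-o;print(uu,p@n,p@u)
P=pts(load('scene0'));q=P[120:205,290:370].reshape(-1,3);q=q[(q[:,2]>.076)&(q[:,2]<.1)];X=(q[:,:2]-o)@n;Y=(q[:,:2]-o)@u
k=(Y<-.06);print('hood',np.percentile(X[k],[2,98]),np.percentile(Y[k],[2,98]),q[k,2].max());P=pts(z)
q=P[135:170,312:345].reshape(-1,3);q=q[(q[:,2]>.11)&(q[:,2]<.14)];Y=(q[:,:2]-o)@u;print('butt',np.percentile(Y,[0,2,5]))
E
```

```text
[[422 418 422 422 426 423 372 239 238 302 297 289 358 422 411 376 365 414
  413 427]
 [422 430 420 421 421 431 380 195   6  13  14   4  17   0 295 467 382 194
  273 416]
 [428 424 419 427 418 435 342 126  50  61  61  52  50  26 315 460 390 212
  266 420]
 [423 424 424 424 423 441 312  35  49  45  61  69  55  95 340 479 391 211
  326 462]
 [430 419 424 421 423 426 302  45  12  28  24  25  24  70 309 442 341 141
  309 444]
 [427 430 428 424 418 393 277  38   0   2   0   0   0  34 220 332 260 104
  252 356]
 [434 429 428 415 384 371 284 156 123 110  88  83  64  71 123 158 107  59
  146 196]
 [432 430 425 410 375 368 401 423 438 432 427 416 334 288 299 222 160 152
  180 200]]
318.7 0.003143703656773788 -0.06765770555140763
319.2 0.0030424990349895618 -0.06646333072861818
320 0.002880579281970676 -0.06455242119791645
hood [-0.01341095  0.01619187] [-0.09177419 -0.07455004] 0.08903143489150867
butt [-0.06708121 -0.06668975 -0.06482166]
```

The gap is about 6 mm, as wanted. Going down to just above the lips.

Request:
play_rows(slide=[[0, 0, 0.05], [0, 0, 0.05], [0, 0, 0.03], [0, 0, 0.01], [0, 0, 0.01], [0, 0, 0], [0, 0, 0], [0, 0, 0]], twist=[[0, 0, 0], [0, 0, 0], [0, 0, 0], [0, 0, 0], [0, 0, 0], [0, 0, 0], [0, 0, 0], [0, 0, 0]])

```text
t: 9.95
tool_pos: [0.5389, 0.226, 0.0692]
orientation: [2.587, 1.783, 0.001]
force: [-0.3, -0.9, -1.2]
opening: 0.015
gripper_force: 40.0
```

Request:
play_rows(slide=[[0, 0, 0.004], [0, 0, 0.004], [0, 0, 0.004], [0, 0, 0.004], [0, 0, 0], [0, 0, 0], [0, 0, 0], [0, 0, 0]], twist=[[0, 0, 0], [0, 0, 0], [0, 0, 0], [0, 0, 0], [0, 0, 0], [0, 0, 0], [0, 0, 0], [0, 0, 0]])

```text
t: 10.75
tool_pos: [0.5386, 0.2259, 0.0647]
orientation: [2.587, 1.783, 0.0]
force: [0.0, 0.2, -0.3]
opening: 0.015
gripper_force: 40.0
```

Request:
play_rows(slide=[[0, 0, 0.002], [0, 0, 0.002], [0, 0, 0.002], [0, 0, 0.002], [0, 0, 0], [0, 0, 0], [0, 0, 0], [0, 0, 0]], twist=[[0, 0, 0], [0, 0, 0], [0, 0, 0], [0, 0, 0], [0, 0, 0], [0, 0, 0], [0, 0, 0], [0, 0, 0]])

```text
t: 11.55
tool_pos: [0.5386, 0.2259, 0.0627]
orientation: [2.587, 1.783, 0.0]
force: [-0.3, -0.9, -0.7]
opening: 0.015
gripper_force: 40.0
```

Request:
play_rows(slide=[[0, 0, 0.002], [0, 0, 0.002], [0, 0, 0.002], [0, 0, 0.002], [0, 0, 0], [0, 0, 0], [0, 0, 0], [0, 0, 0]], twist=[[0, 0, 0], [0, 0, 0], [0, 0, 0], [0, 0, 0], [0, 0, 0], [0, 0, 0], [0, 0, 0], [0, 0, 0]])

```text
t: 12.35
tool_pos: [0.5388, 0.226, 0.0609]
orientation: [2.587, 1.783, 0.001]
force: [-0.1, 0.3, 3.0]
opening: 0.0148
gripper_force: 40.0
```

Request:
play_rows(slide=[[0, 0, 0.002], [0, 0, 0.002], [0, 0, 0.002], [0, 0, 0.002], [0, 0, 0], [0, 0, 0], [0, 0, 0], [0, 0, 0]], twist=[[0, 0, 0], [0, 0, 0], [0, 0, 0], [0, 0, 0], [0, 0, 0], [0, 0, 0], [0, 0, 0], [0, 0, 0]])

```text
t: 13.15
tool_pos: [0.5389, 0.2259, 0.059]
orientation: [2.587, 1.783, 0.001]
force: [1.6, -0.7, 4.9]
opening: 0.0149
gripper_force: 40.0
```

Request:
play_rows(slide=[[0, 0, 0.002], [0, 0, 0.002], [0, 0, 0.002], [0, 0, 0], [0, 0, 0], [0, 0, 0], [0, 0, 0], [0, 0, 0]], twist=[[0, 0, 0], [0, 0, 0], [0, 0, 0], [0, 0, 0], [0, 0, 0], [0, 0, 0], [0, 0, 0], [0, 0, 0]])

```text
t: 13.95
tool_pos: [0.539, 0.226, 0.0576]
orientation: [2.586, 1.783, 0.001]
force: [-0.2, 0.2, 6.2]
opening: 0.0149
gripper_force: 40.0
```

Request:
play_rows(slide=[[0, 0, 0.002], [0, 0, 0.002], [0, 0, 0.002], [0, 0, 0], [0, 0, 0], [0, 0, 0], [0, 0, 0], [0, 0, 0]], twist=[[0, 0, 0], [0, 0, 0], [0, 0, 0], [0, 0, 0], [0, 0, 0], [0, 0, 0], [0, 0, 0], [0, 0, 0]])

```text
t: 14.75
tool_pos: [0.539, 0.226, 0.0562]
orientation: [2.586, 1.783, 0.002]
force: [0.5, -0.5, 6.1]
opening: 0.015
gripper_force: 40.0
```

Request:
play_rows(slide=[[0, 0, 0.002], [0, 0, 0.002], [0, 0, 0.002], [0, 0, 0], [0, 0, 0], [0, 0, 0], [0, 0, 0], [0, 0, 0]], twist=[[0, 0, 0], [0, 0, 0], [0, 0, 0], [0, 0, 0], [0, 0, 0], [0, 0, 0], [0, 0, 0], [0, 0, 0]])

```text
t: 15.55
tool_pos: [0.5391, 0.226, 0.0547]
orientation: [2.586, 1.783, 0.002]
force: [1.2, 0.4, 6.3]
opening: 0.0148
gripper_force: 40.0
```

Request:
play_rows(slide=[[0, 0, 0.002], [0, 0, 0.002], [0, 0, 0.002], [0, 0, 0], [0, 0, 0], [0, 0, 0], [0, 0, 0], [0, 0, 0]], twist=[[0, 0, 0], [0, 0, 0], [0, 0, 0], [0, 0, 0], [0, 0, 0], [0, 0, 0], [0, 0, 0], [0, 0, 0]])

```text
t: 16.35
tool_pos: [0.539, 0.226, 0.053]
orientation: [2.586, 1.783, 0.001]
force: [1.3, -0.8, 4.3]
opening: 0.015
gripper_force: 40.0
```

Request:
play_rows(slide=[[0, 0, 0.002], [0, 0, 0.002], [0, 0, 0.002], [0, 0, 0], [0, 0, 0], [0, 0, 0], [0, 0, 0], [0, 0, 0]], twist=[[0, 0, 0], [0, 0, 0], [0, 0, 0], [0, 0, 0], [0, 0, 0], [0, 0, 0], [0, 0, 0], [0, 0, 0]])

```text
t: 17.15
tool_pos: [0.5386, 0.2259, 0.051]
orientation: [2.587, 1.783, 0.0]
force: [4.7, 0.6, 1.1]
opening: 0.0151
gripper_force: 40.0
```

Request:
play_rows(slide=[[0, 0, 0.002], [0, 0, 0.002], [0, 0, 0.002], [0, 0, 0], [0, 0, 0], [0, 0, 0], [0, 0, 0], [0, 0, 0]], twist=[[0, 0, 0], [0, 0, 0], [0, 0, 0], [0, 0, 0], [0, 0, 0], [0, 0, 0], [0, 0, 0], [0, 0, 0]])

```text
t: 17.95
tool_pos: [0.5383, 0.2257, 0.0493]
orientation: [-2.587, -1.783, 0.001]
force: [3.9, -1.3, -3.0]
opening: 0.0145
gripper_force: 40.0
```

Request:
play_rows(slide=[[0, 0, 0.002], [0, 0, 0.002], [0, 0, 0], [0, 0, 0], [0, 0, 0], [0, 0, 0], [0, 0, 0], [0, 0, 0]], twist=[[0, 0, 0], [0, 0, 0], [0, 0, 0], [0, 0, 0], [0, 0, 0], [0, 0, 0], [0, 0, 0], [0, 0, 0]])

```text
t: 18.75
tool_pos: [0.5385, 0.2259, 0.0486]
orientation: [-2.587, -1.783, 0.0]
force: [3.6, -1.3, -1.3]
opening: 0.015
gripper_force: 40.0
```

Request:
play_rows(slide=[[0, 0.001, 0.002], [0, 0.001, 0.002], [0, 0, 0], [0, 0, 0], [0, 0, 0], [0, 0, 0], [0, 0, 0], [0, 0, 0]], twist=[[0, 0, 0], [0, 0, 0], [0, 0, 0], [0, 0, 0], [0, 0, 0], [0, 0, 0], [0, 0, 0], [0, 0, 0]])

```text
t: 19.55
tool_pos: [0.5389, 0.2258, 0.0477]
orientation: [-2.587, -1.783, 0.0]
force: [-1.3, -0.4, 1.9]
opening: 0.015
gripper_force: 40.0
```

Request:
play_rows(slide=[[0, 0, 0.002], [0, 0, 0], [0, 0, 0], [0, 0, 0], [0, 0, 0], [0, 0, 0], [0, 0, 0], [0, 0, 0]], twist=[[0, 0, 0], [0, 0, 0], [0, 0, 0], [0, 0, 0], [0, 0, 0], [0, 0, 0], [0, 0, 0], [0, 0, 0]])

```text
t: 20.35
tool_pos: [0.539, 0.2258, 0.0472]
orientation: [-2.587, -1.783, 0.0]
force: [-2.7, 0.7, 4.2]
opening: 0.0149
gripper_force: 40.0
```

Request:
play_rows(slide=[[0, -0.001, 0.0015], [0, 0, 0], [0, 0, 0], [0, 0, 0], [0, 0, 0], [0, 0, 0], [0, 0, 0], [0, 0, 0]], twist=[[0, 0, 0], [0, 0, 0], [0, 0, 0], [0, 0, 0], [0, 0, 0], [0, 0, 0], [0, 0, 0], [0, 0, 0]])

```text
t: 21.15
tool_pos: [0.5389, 0.2258, 0.0469]
orientation: [2.587, 1.783, 0.0]
force: [-2.6, -0.4, 5.5]
opening: 0.0152
gripper_force: 40.0
```

```bash
python3 - <<'E'
from h import *
for i in range(3): goto([.5333,.2097,.048],[.9345,-.356]); snap('wrist','w4')
E
```

```text
t 21.15 pos [0.5389 0.2258 0.0469] x [0.356 0.935 0.   ] y [ 0.935 -0.356  0.   ] z [ 0. -0. -1.] F [-2.6  -0.41  5.49] open 0.0152 grip 40.0019109249115
shift units [-0.0681  0.0019 -0.0044] twist-z units (tool z down) 0.0001 q [ 0.31  0.23  1.7  -0.    1.21  0.67]
t 21.2 pos [0.539  0.2258 0.0469] x [0.356 0.935 0.   ] y [ 0.935 -0.356  0.   ] z [ 0.  0. -1.] F [-2.81 -0.38  5.33] open 0.0152 grip 40.00188589096069
shift units [-0.0681  0.0017 -0.0042] twist-z units (tool z down) 0.0001 q [ 0.31  0.23  1.7  -0.    1.21  0.67]
t 21.25 pos [0.539  0.2258 0.0469] x [0.356 0.934 0.   ] y [ 0.934 -0.356  0.   ] z [ 0.  0. -1.] F [-2.58 -0.06  5.12] open 0.0147 grip 40.00194311141968
shift units [-0.0681  0.0017 -0.0042] twist-z units (tool z down) 0.0 q [ 0.31  0.23  1.7  -0.    1.21  0.67]
```

Request:
play_rows(slide=[[0, -0.001, 0.001], [0, 0, 0], [0, 0, 0], [0, 0, 0], [0, 0, 0], [0, 0, 0], [0, 0, 0], [0, 0, 0]], twist=[[0, 0, 0], [0, 0, 0], [0, 0, 0], [0, 0, 0], [0, 0, 0], [0, 0, 0], [0, 0, 0], [0, 0, 0]])

```text
t: 22.1
tool_pos: [0.5389, 0.2258, 0.0468]
orientation: [2.586, 1.782, 0.001]
force: [-1.6, 0.1, 5.8]
opening: 0.015
gripper_force: 40.0
```

Request:
play_rows(slide=[[0, 0, -0.003], [0, 0, -0.003], [0, 0, 0], [0, 0, 0], [0, 0, 0], [0, 0, 0], [0, 0, 0], [0, 0, 0]], twist=[[0, 0, 0], [0, 0, 0], [0, 0, 0], [0, 0, 0], [0, 0, 0], [0, 0, 0], [0, 0, 0], [0, 0, 0]])

```text
t: 22.9
tool_pos: [0.5388, 0.2258, 0.0472]
orientation: [2.587, 1.782, 0.001]
force: [4.5, 1.8, -6.1]
opening: 0.0151
gripper_force: 40.0
```

Request:
play_rows(slide=[[-0.004, 0, 0], [-0.004, 0, 0], [-0.004, 0, 0], [-0.004, 0, 0], [0, 0, 0], [0, 0, 0], [0, 0, 0], [0, 0, 0]], twist=[[0, 0, 0], [0, 0, 0], [0, 0, 0], [0, 0, 0], [0, 0, 0], [0, 0, 0], [0, 0, 0], [0, 0, 0]])

```text
t: 23.7
tool_pos: [0.5377, 0.2225, 0.0481]
orientation: [2.587, 1.783, 0.002]
force: [4.2, 2.9, -3.2]
opening: 0.0149
gripper_force: 40.0
```

Request:
play_rows(slide=[[-0.004, 0.001, 0.001], [-0.004, 0, 0.001], [-0.004, 0, 0], [-0.004, 0, 0], [0, 0, 0], [0, 0, 0], [0, 0, 0], [0, 0, 0]], twist=[[0, 0, 0], [0, 0, 0], [0, 0, 0], [0, 0, 0], [0, 0, 0], [0, 0, 0], [0, 0, 0], [0, 0, 0]])

```text
t: 24.5
tool_pos: [0.5361, 0.2183, 0.0477]
orientation: [2.587, 1.783, 0.0]
force: [3.8, 2.3, 2.4]
opening: 0.0149
gripper_force: 40.0
```

Request:
play_rows(slide=[[-0.004, 0, 0], [-0.004, 0, 0], [-0.004, 0, 0], [-0.004, 0, 0], [0, 0, 0], [0, 0, 0], [0, 0, 0], [0, 0, 0]], twist=[[0, 0, 0], [0, 0, 0], [0, 0, 0], [0, 0, 0], [0, 0, 0], [0, 0, 0], [0, 0, 0], [0, 0, 0]])

```text
t: 25.3
tool_pos: [0.5345, 0.2145, 0.0475]
orientation: [2.587, 1.783, -0.0]
force: [3.0, 2.5, 2.6]
opening: 0.0148
gripper_force: 40.0
```

Request:
play_rows(slide=[[-0.004, 0, 0], [-0.004, 0, 0], [-0.004, 0, 0], [0, 0, 0], [0, 0, 0], [0, 0, 0], [0, 0, 0], [0, 0, 0]], twist=[[0, 0, 0], [0, 0, 0], [0, 0, 0], [0, 0, 0], [0, 0, 0], [0, 0, 0], [0, 0, 0], [0, 0, 0]])

```text
t: 26.1
tool_pos: [0.5334, 0.2118, 0.0475]
orientation: [-2.587, -1.783, 0.0]
force: [3.7, 3.0, 1.5]
opening: 0.015
gripper_force: 40.0
```

Request:
play_rows(slide=[[-0.003, 0, 0], [-0.003, 0, 0], [0, 0, 0], [0, 0, 0], [0, 0, 0], [0, 0, 0], [0, 0, 0], [0, 0, 0]], twist=[[0, 0, 0], [0, 0, 0], [0, 0, 0], [0, 0, 0], [0, 0, 0], [0, 0, 0], [0, 0, 0], [0, 0, 0]])

```text
t: 26.9
tool_pos: [0.5329, 0.2104, 0.0475]
orientation: [-2.587, -1.783, 0.0]
force: [3.1, 3.6, 1.5]
opening: 0.0149
gripper_force: 40.0
```

Friction is steady at about 4 N along the axis, so I continue in 0.5 to 1 mm steps.

Request:
play_rows(slide=[[-0.003, 0, 0], [0, 0, 0], [0, 0, 0], [0, 0, 0], [0, 0, 0], [0, 0, 0], [0, 0, 0], [0, 0, 0]], twist=[[0, 0, 0], [0, 0, 0], [0, 0, 0], [0, 0, 0], [0, 0, 0], [0, 0, 0], [0, 0, 0], [0, 0, 0]])

```text
t: 27.7
tool_pos: [0.5326, 0.2097, 0.0475]
orientation: [-2.587, -1.783, 0.0]
force: [2.8, 2.3, 1.2]
opening: 0.0151
gripper_force: 40.0
```

Request:
play_rows(slide=[[-0.003, 0, 0], [0, 0, 0], [0, 0, 0], [0, 0, 0], [0, 0, 0], [0, 0, 0], [0, 0, 0], [0, 0, 0]], twist=[[0, 0, 0], [0, 0, 0], [0, 0, 0], [0, 0, 0], [0, 0, 0], [0, 0, 0], [0, 0, 0], [0, 0, 0]])

```text
t: 28.5
tool_pos: [0.5324, 0.209, 0.0475]
orientation: [2.587, 1.783, 0.0]
force: [4.1, 3.7, 2.0]
opening: 0.0151
gripper_force: 40.0
```

Request:
play_rows(slide=[[-0.002, 0, 0], [0, 0, 0], [0, 0, 0], [0, 0, 0], [0, 0, 0], [0, 0, 0], [0, 0, 0], [0, 0, 0]], twist=[[0, 0, 0], [0, 0, 0], [0, 0, 0], [0, 0, 0], [0, 0, 0], [0, 0, 0], [0, 0, 0], [0, 0, 0]])

```text
t: 29.3
tool_pos: [0.5321, 0.2085, 0.0475]
orientation: [-2.587, -1.783, 0.0]
force: [4.2, 3.5, 2.1]
opening: 0.0153
gripper_force: 40.0
```

Request:
play_rows(slide=[[-0.002, 0, 0], [0, 0, 0], [0, 0, 0], [0, 0, 0], [0, 0, 0], [0, 0, 0], [0, 0, 0], [0, 0, 0]], twist=[[0, 0, 0], [0, 0, 0], [0, 0, 0], [0, 0, 0], [0, 0, 0], [0, 0, 0], [0, 0, 0], [0, 0, 0]])

```text
t: 30.1
tool_pos: [0.532, 0.208, 0.0475]
orientation: [2.587, 1.783, -0.0]
force: [3.9, 2.2, 1.7]
opening: 0.0144
gripper_force: 40.0
```

Request:
play_rows(slide=[[-0.002, 0, 0], [0, 0, 0], [0, 0, 0], [0, 0, 0], [0, 0, 0], [0, 0, 0], [0, 0, 0], [0, 0, 0]], twist=[[0, 0, 0], [0, 0, 0], [0, 0, 0], [0, 0, 0], [0, 0, 0], [0, 0, 0], [0, 0, 0], [0, 0, 0]])

```text
t: 30.9
tool_pos: [0.5319, 0.2079, 0.0475]
orientation: [-2.586, -1.783, -0.001]
force: [5.0, 5.0, 0.8]
opening: 0.0153
gripper_force: 40.0
```

Request:
play_rows(slide=[[-0.002, 0, 0], [0, 0, 0], [0, 0, 0], [0, 0, 0], [0, 0, 0], [0, 0, 0], [0, 0, 0], [0, 0, 0]], twist=[[0, 0, 0], [0, 0, 0], [0, 0, 0], [0, 0, 0], [0, 0, 0], [0, 0, 0], [0, 0, 0], [0, 0, 0]])

```text
t: 31.7
tool_pos: [0.532, 0.2079, 0.0476]
orientation: [-2.586, -1.783, -0.002]
force: [4.9, 6.0, -1.2]
opening: 0.0152
gripper_force: 40.0
```

Request:
play_rows(slide=[[-0.003, 0, 0.0005], [0, 0, 0], [0, 0, 0], [0, 0, 0], [0, 0, 0], [0, 0, 0], [0, 0, 0], [0, 0, 0]], twist=[[0, 0, 0], [0, 0, 0], [0, 0, 0], [0, 0, 0], [0, 0, 0], [0, 0, 0], [0, 0, 0], [0, 0, 0]])

```text
t: 32.5
tool_pos: [0.532, 0.2078, 0.0476]
orientation: [-2.586, -1.782, -0.004]
force: [7.8, 9.6, -1.8]
opening: 0.0153
gripper_force: 40.0
```

```bash
python3 - <<'E'
from h import *
goto([.5333,.2097,.048],[.9345,-.356])
im,_=snap('wrist','w5');z=load('w5');o=np.array([.5333,.2097]);u=np.array([.356,.9345]);n=np.array([u[1],-u[0]])
c=cv2.resize(im[40:240,150:370,::-1],(440,400));cv2.imwrite('pics/w5c.png',c)
E
```

```text
t 32.5 pos [0.532  0.2078 0.0476] x [0.356 0.935 0.003] y [ 0.935 -0.356  0.001] z [ 0.002  0.002 -1.   ] F [ 7.78  9.6  -1.84] open 0.0153 grip 39.99836504459381
shift units [ 0.0089  0.0023 -0.0016] twist-z units (tool z down) 0.0003 q [0.28 0.2  1.74 0.   1.2  0.64]
```

View pics/w5c.png

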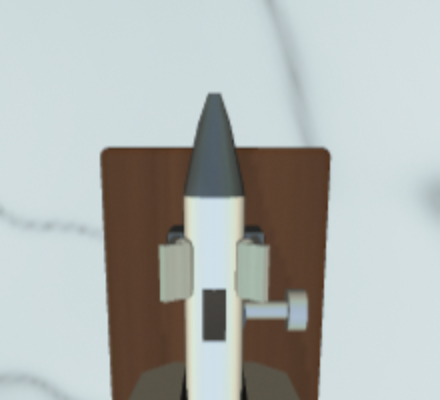

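The tester sits between both clip_b fingers, with its tip at (214,95) clear of the flares at (176,272) and (252,272). The axial force rose by about 8 N with no more travel, so the butt is at the bottom. I relax the load, then open.

Request:
play_rows(slide=[[0.003, 0.001, 0], [0.003, 0, 0], [0, 0, 0], [0, 0, 0], [0, 0, 0], [0, 0, 0], [0, 0, 0], [0, 0, 0]], twist=[[0, 0, 0], [0, 0, 0], [0, 0, 0], [0, 0, 0], [0, 0, 0], [0, 0, 0], [0, 0, 0], [0, 0, 0]])

```text
t: 33.35
tool_pos: [0.532, 0.2079, 0.0474]
orientation: [-2.586, -1.783, 0.0]
force: [1.0, 5.2, 3.8]
opening: 0.015
gripper_force: 40.0
```

Request:
play_rows(slide=[[0, 0, 0], [0, 0, 0], [0, 0, 0], [0, 0, 0], [0, 0, 0], [0, 0, 0], [0, 0, 0], [0, 0, 0]], twist=[[0, 0, 0], [0, 0, 0], [0, 0, 0], [0, 0, 0], [0, 0, 0], [0, 0, 0], [0, 0, 0], [0, 0, 0]], fingers=0.1)

```text
t: 34.15
tool_pos: [0.5322, 0.2077, 0.0474]
orientation: [-2.587, -1.783, 0.0]
force: [-0.1, 0.6, -0.6]
opening: 0.0417
gripper_force: 0.0
```

Request:
play_rows(slide=[[0, 0, -0.02], [0, 0, -0.04], [0, 0, -0.06], [0, 0, -0.08], [0, 0, -0.1], [0, 0, -0.1], [0, 0, -0.08], [0, 0, 0]], twist=[[0, 0, 0], [0, 0, 0], [0, 0, 0], [0, 0, 0], [0, 0, 0], [0, 0, 0], [0, 0, 0], [0, 0, 0]])

```text
t: 34.95
tool_pos: [0.5348, 0.2085, 0.1729]
orientation: [2.585, 1.781, 0.012]
force: [-0.3, 0.3, -0.1]
opening: 0.0422
gripper_force: 0.0
```

Request:
play_rows(slide=[[-0.1, 0, 0], [-0.15, 0, 0], [-0.1, 0, 0], [0, 0, 0], [0, 0, 0], [0, 0, 0], [0, 0, 0], [0, 0, 0]], twist=[[0, 0, 0], [0, 0, 0], [0, 0, 0], [0, 0, 0], [0, 0, 0], [0, 0, 0], [0, 0, 0], [0, 0, 0]])

```text
t: 35.75
tool_pos: [0.5011, 0.1266, 0.1673]
orientation: [-2.586, -1.784, 0.0]
force: [-0.1, 0.7, 0.3]
opening: 0.0417
gripper_force: 0.0
```

```bash
python3 - <<'E'
from h import *
s,p,M=pose();print(s['t'],p)
im,_=snap('wrist','w6');z=load('w6');P=pts(z);o=np.array([.5333,.2097]);u=np.array([.356,.9345]);n=np.array([u[1],-u[0]])
q=P.reshape(-1,3);X=(q[:,:2]-o)@n;Y=(q[:,:2]-o)@u
for a,b in((-.075,-.055),(-.03,-.02),(-.01,0),(.02,.03),(.05,.06)):
    k=(abs(X)<.012)&(Y>a)&(Y<b)&(q[:,2]<.1)&(q[:,2]>.05);print(a,k.sum(),np.percentile(q[k,2],[50,95]).round(4) if k.sum() else '',X[k].mean() if k.sum() else '')
k=(abs(X)<.01)&(Y>.05)&(q[:,2]<.1)&(q[:,2]>.05);print('tip y',np.sort(Y[k])[-5:])
im2,_=snap('scene','s6')
cv2.imwrite('pics/j6.png',np.hstack([cv2.resize(im[20:300,140:420,::-1],(400,400)),cv2.resize(im2[120:220,270:370,::-1],(400,400),interpolation=cv2.INTER_CUBIC)]))
E
```

```text
35.75 [0.50112466 0.12663773 0.16728069]
-0.075 438 [0.071  0.0799] 5.6946994670951236e-05
-0.03 192 [0.0706 0.0725] 9.982867510787323e-05
-0.01 210 [0.0709 0.0723] -0.0001606463443803158
0.02 229 [0.0709 0.0727] -0.00014965813327768326
0.05 245 [0.0706 0.0726] 0.00021562498956026889
tip y [0.07585564 0.0758564  0.07590201 0.07663455 0.0771646 ]
```

View pics/j6.png

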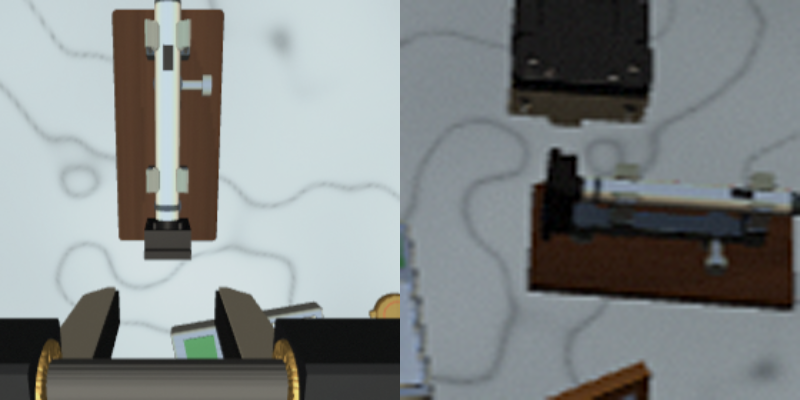

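The tester lies level and centred in both clips: its top is at 72.5 mm all along, with less than 0.3 mm of sideways offset. The butt is inside the socket at (167,225), and the gripper is clear. Handing in.

```bash
python3 -c "
from plant import robot
print(robot.close_job())"
```

```text
the job is handed in; nothing more can be done
None
```

The tester is snapped level into both clips with its butt at the bottom of the socket, then let go; forces read at each step stayed under about 13 N, nothing else was touched as far as I could see, and I handed the job in at about 36 s.

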